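# Check-weigh a sample can under the draught cover

### The arm

A 7-joint arm with a two-finger parallel gripper is mounted at the origin on a cart in front of the work surface, level with it; the furniture and walls round the work are solid. World frame = base frame: x ahead of the robot, y to its left, z up, the work surface at z = 0. Lengths are in m, angles in rad, forces in N, time in s.
With the tool pointing down it reaches from about 0.4 to 0.9 m from the base axis. Payload 5.5 kg.
Tool frame: the origin (TCP) lies midway between the tips of the shut fingers; the grasp point (between the pads) lies 19 mm behind it; z points along the fingers, y is the line along which they close (so a half turn about z gives the same grasp; the last joint's range is limited). The gripper opens to 92 mm and grips with 3 to 60 N. Pads are 19 mm wide; open, the fingers measure 130 mm over their backs; the gripper's body (75 mm by 190 mm) begins 47 mm behind the grasp point.
Start: joints at [-0.9, 0.501, -0.427, 1.55, 0.221, 1.138, -0.21], TCP at [0.258, 0.597, 0.227] pointing down, gripper open.
Joint ranges: [-2.88, 2.88], [-0.31, 2.03], [-1.54, 1.56], [0.2, 2.42], [-1.41, 4.55], [0.19, 2.02], [-2.57, 2.57]. Speed limits (rad/s): [2.57, 2.57, 3.14, 3.14, 3.14, 3.14, 3.14].

### API

Orientations are given as a 3x3 rotation matrix whose columns are the frame's x, y, z axes.
In Python, from plant import arm gives the robot as it stands. Calls block until the motion is done:
- arm.move_ptp(position, orientation): joint-space move of the TCP to a pose.
- arm.movel(position, attitude=None, rate=0.15, max_force=None): straight line of the TCP; attitude=None keeps the orientation; rate is the mean speed in m/s. With max_force (N) it stops when the force on the tool has changed by that much, and returns True; else False.
- arm.move_joints(angles): joint-space move.
- arm.set_gripper(opening): finger opening in m; the grip force is fixed at half the most; returns when the fingers have stopped.
- arm.pause(seconds).
- arm.inverse_kinematics(position, orientation): joint angles nearest the present ones, or None.
- arm.observe(): the state.
- arm.camera(name): name is "scene" or "top" or "wrist"; returns a dict with "frame" (400x640x3 uint8, blue, green, red), "vfov" (degrees; the focal length in pixels is half the picture's height over the tangent of half this angle, whatever the lens; pixels are square), "cx", "cy" (the principal point, pixels), "R" (3x3) and "t" (3): a world point X has camera coordinates R X + t. Camera axes: x right, y down, z forward; pixel columns grow to the right and rows downward; lengths in m; the calibration is good to about 2 mm. A picture is of the moment at which its call begins. There is no depth.
A pose or a line that the arm cannot do raises arm.IKError and nothing moves.
- arm.hand_in(): hands the job in; it is judged then, once.
The state is a dict: "time": time; "qpos": joint angles; "dq": joint speeds; "tau": joint torques, N m; "ee_pos": TCP position; "tcp_rot": TCP orientation; "ft_force": force on the tool from outside, world axes, zero at the start; "wrist_torque": the same for the moment, N m; "gripper_width": finger opening in m; "finger_force": force on a finger pad.
Only numpy, scipy, OpenCV 4.12 (cv2) and the standard library are available. Lean on these libraries where they do the work, as an engineer would, in place of code of your own. Each camera call takes 0.05 s, during which the arm holds its last target. There are 200 camera calls.

### The job

Check-weigh the blue-lidded sample can: lift the clear draught cover off the scale by its orange handle and stand it on the black rubber mat, then lift the blue can by its handle and stand it centred on the round weighing pan. Put the cover back over the can without touching it, flat, centred and square on the scale's deck, and only then press the green button of the label printer right down. Touch cover and can only by their handles, set them down without dropping them, and leave the yellow can and the other things where they are.

Things in the scene. Friction and masses are not known exactly. Their poses are not given: they have to be found in the camera images.
- scale: Bench scale, fixed: white square deck 196 x 196 mm, its flat top 36 mm above the worktop; a low grey display console (52 mm deep, 26 mm high) stands out on its own -x side. Origin at the centre of the deck square, on the worktop; x and y are parallel to the deck's edges.
- pan_top (a point): Centre of the top face of the scale's round steel weighing pan (diameter 100 mm, fixed, in the middle of the deck); the face is 44 mm above the worktop and 8 mm above the deck.
- cover: The draught cover (see cover_grip), loose, about 0.3 kg. Its origin is the centre of its open underside; x, y along its edges. At the start it stands on the scale's deck over the pan.
- cover_grip (a point): Middle of the orange bow handle of the draught cover. The cover is a clear plastic box with aluminium edges, open below, 170 x 170 mm outside, 162 x 162 mm inside, 88 mm high outside, 84 mm inside. The handle's straight bar runs along the cover's own y, 104 mm long, 14 mm wide (x) and 14 mm high; two thin posts carry it at y = +-45 mm. This point is 129 mm above the cover's lower rim and 41 mm above its roof, on the cover's vertical centre line; axes as the cover's.
- mat: Black ribbed rubber mat, fixed, 205 x 205 x 4 mm (ribs up to 5 mm are for looks; the cover stands at 4 mm). Origin at the centre of its underside.
- can_blue: The blue sample can (see its points), loose, about 0.2 kg; origin at the centre of its underside, x towards its handle.
- can_blue_grip (a point): Grip point of the blue can's strap handle: middle of the handle's upper horizontal arm, which runs along the can's own x, 12 mm wide (y) and 14 mm high; 50 mm from the can's axis, 48 mm above its underside; 22 mm clear between this point and the can wall; the handle ends 70 mm from the axis. Axes as the can's (x from can to handle).
- can_blue_center (a point): Centre of the blue can, on its axis, 31 mm above its underside. Steel can of diameter 56 mm with a fixed blue lid of diameter 60 mm, 62 mm high in all, with a blue strap handle on its own +x side.
- can_yellow: Sample can just like the blue one but with yellow lid and handle, loose; origin at the centre of its underside, x towards its handle. To be left alone. The two cans may stand in each other's places.
- printer: White label printer, fixed, 100 x 90 x 46 mm, with a green push button on top; origin at the centre of its underside.
- print_button_top (a point): Centre of the top face of the printer's green push button (diameter 26 mm); it is pressed straight down.
- print_button (a joint): Travel of the green button: 0 up, 0.006 m right down; a spring pushes it back; right down takes about 5 N.
- red_pen_center (a point): Centre of a loose red ball pen, 142 mm long, 12 mm thick; to be left alone.
- pink_pot_center (a point): Centre of a loose pink sample pot with white lid, diameter 50 mm, 66 mm high; to be left alone.
- can_blue_cup: The blue can's steel body and lid without the handle; same origin and axes as can_blue. Not to be touched by the robot.
- cover_shell: The cover's clear box without the handle; same origin and axes as cover. Not to be touched by the robot.
Mind the look-alikes: they are no part of the job. Leave any red look-alike of the printer alone.

How it is judged:
By the outcome, as a careful person would: the job done as asked, in the order asked, and still so for the second after the job is handed in, with the robot touching nothing.
It also fails if it takes over 72 s, if anything falls off the work surface, if the arm or the gripper's body presses on something with over 40 N, if the wrist force passes 120 N, or if a joint passes its speed limit or range.

## Working session

There is one attempt and no reset: what is moved stays moved. The work goes in short steps, each a Python script; the robot and the scene stay as the last script left them, time stands still between calls to the robot, and variables do not carry over. Pictures are saved under pics/ and viewed, at most 13 in all, crops included, and the job is handed in when it is done.

```bash
ls; mkdir -p pics; python3 - <<'E'
from plant import arm
import cv2, numpy as np
for n in("scene","top","wrist"):
    c=arm.camera(n); cv2.imwrite(f"pics/{n}0.png",c["frame"]); print(n,c["vfov"],c["cx"],c["cy"],np.round(c["R"],3).tolist(),np.round(c["t"],3), [k for k in c])
E
```

```text
pics
scene 53.20750386800857 322.23290256742763 199.25611782792436 [[0.559, -0.829, 0.014], [-0.441, -0.312, -0.842], [0.703, 0.464, -0.539]] [-0.406  0.348  0.972] ['frame', 'vfov', 'cx', 'cy', 'R', 't']
top 54.38112915290818 322.19527229741254 196.3388828843779 [[-0.021, -1.0, -0.008], [-0.982, 0.022, -0.185], [0.185, 0.004, -0.983]] [-0.06   0.594  1.194] ['frame', 'vfov', 'cx', 'cy', 'R', 't']
wrist 64.84850188016483 313.5996265040355 197.66039743776153 [[0.396, 0.918, -0.002], [0.889, -0.383, 0.252], [0.23, -0.102, -0.968]] [-0.648 -0.032  0.389] ['frame', 'vfov', 'cx', 'cy', 'R', 't']
```

View pics/scene0.png

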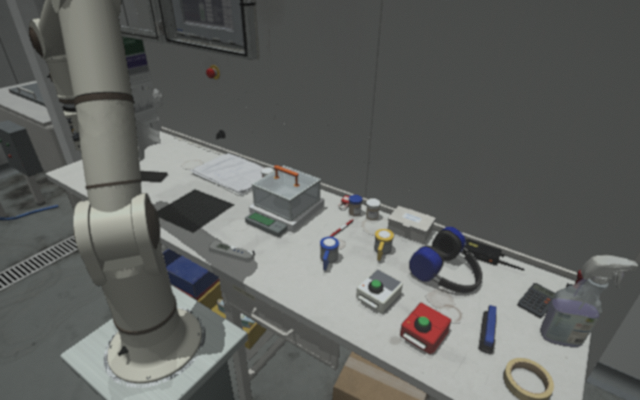

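View pics/top0.png

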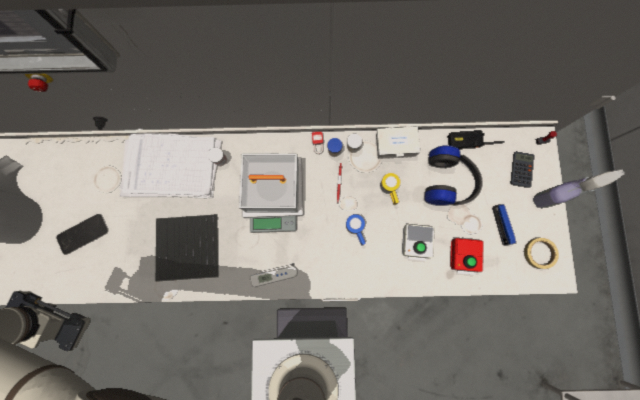

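Top view: the cover with its orange bar is at (267,178) and its console at (273,224). The mat is at (187,247).
- **Blue can:** candidates are the strap-handled can at (356,222) and the handle-less blue-lidded jar at (335,147). The first fits, because it has a blue strap handle on a steel can. The yellow can is at (391,182).
- **Printer:** candidates are the white one at (419,240) and the red look-alike at (467,254). White is the one meant.

```bash
cat > h.py <<'E'
from plant import arm
import cv2, numpy as np
from scipy.ndimage import label
def f(c): return c["frame"].shape[0]/2/np.tan(np.radians(c["vfov"]/2))
def ray(c,p):
    d=np.array([(p[0]-c["cx"])/f(c),(p[1]-c["cy"])/f(c),1.]); R=np.array(c["R"]); 
    d=R.T@d; return -R.T@np.array(c["t"]), d/np.linalg.norm(d)
def plane(c,p,z):
    o,d=ray(c,p); return o+d*(z-o[2])/d[2]
def proj(c,X):
    q=np.array(c["R"])@X+c["t"]; return np.array([c["cx"]+f(c)*q[0]/q[2],c["cy"]+f(c)*q[1]/q[2]])
def tri(*cp):
    A=np.zeros((3,3));b=np.zeros(3)
    for c,p in cp:
        o,d=ray(c,p);P=np.eye(3)-np.outer(d,d);A+=P;b+=P@o
    X=np.linalg.solve(A,b); return X,[np.round(proj(c,X)-p,1) for c,p in cp]
HUE=dict(orange=(3,14,150,90),blue=(105,125,130,50),yellow=(20,32,130,80),green=(50,80,120,50),red=(0,3,150,60))
def mask(img,col):
    h=cv2.cvtColor(img,cv2.COLOR_BGR2HSV);a=HUE[col]
    return cv2.inRange(h,(a[0],a[2],a[3]),(a[1],255,255))
def blobs(m,amin=15):
    n,l,s,ce=cv2.connectedComponentsWithStats(m)
    return sorted([(int(s[i,4]),np.round(ce[i],1).tolist(),s[i,:4].tolist()) for i in range(1,n) if s[i,4]>=amin],reverse=True)
def down(yaw):  # tool z down, tool y axis at angle yaw from world x
    y=np.array([np.cos(yaw),np.sin(yaw),0]);z=np.array([0,0,-1.]);return np.column_stack([np.cross(y,z),y,z])
E
python3 - <<'E'
from h import *
C={n:arm.camera(n) for n in("top","scene")}
for n,c in C.items():
    for k in HUE: print(n,k,blobs(mask(c["frame"],k))[:6])
c=C["top"]
m=cv2.inRange(c["frame"],(0,0,0),(45,45,45)); print("mat",[b for b in blobs(m,500)])
print(arm.observe()["tcp_rot"])
im=c["frame"][120:290,230:500]; cv2.imwrite("pics/crop1.png",cv2.resize(im,None,fx=2.9,fy=2.9,interpolation=cv2.INTER_CUBIC))
E
```

```text
top orange [(135, [266.6, 176.8], [249, 175, 36, 6])]
top blue [(392, [440.3, 196.3], [426, 189, 30, 15]), (252, [506.2, 224.1], [498, 205, 17, 39]), (222, [445.6, 150.8], [430, 146, 30, 12]), (171, [356.5, 227.5], [347, 215, 18, 29]), (144, [334.4, 145.1], [328, 139, 14, 13])]
top yellow [(222, [391.3, 186.8], [382, 173, 18, 31]), (31, [45.7, 76.8], [39, 74, 12, 9]), (26, [458.6, 138.6], [455, 137, 8, 4])]
top green [(67, [470.9, 261.2], [467, 257, 9, 9]), (60, [420.4, 246.8], [416, 243, 9, 9])]
top red [(825, [466.2, 253.1], [451, 238, 32, 33]), (163, [36.6, 84.2], [28, 79, 19, 12]), (28, [317.5, 141.3], [313, 140, 10, 4]), (19, [316.3, 132.8], [312, 132, 10, 3]), (17, [338.2, 189.9], [338, 185, 2, 13])]
scene orange [(51, [285.1, 170.1], [275, 166, 22, 10])]
scene blue [(239, [429.7, 255.4], [415, 247, 26, 19]), (189, [490.8, 324.2], [486, 307, 9, 35]), (95, [455.9, 233.0], [445, 227, 20, 17]), (70, [355.1, 198.5], [350, 195, 11, 8]), (62, [186.5, 265.9], [178, 263, 19, 9]), (56, [328.8, 245.1], [321, 239, 17, 10])]
scene yellow [(84, [382.8, 239.9], [376, 231, 17, 20]), (17, [217.0, 310.7], [213, 308, 11, 8])]
scene green [(40, [423.1, 320.5], [419, 318, 9, 6]), (28, [375.6, 283.1], [372, 281, 8, 5])]
scene red [(783, [427.7, 322.8], [403, 304, 47, 40]), (34, [210.0, 71.9], [207, 69, 7, 7])]
mat [(889, [66.7, 39.6], [0, 9, 108, 65]), (871, [183.1, 270.0], [156, 258, 61, 22]), (577, [626.7, 265.3], [612, 183, 28, 168]), (574, [115.6, 394.4], [86, 388, 65, 12]), (511, [55.8, 314.6], [17, 292, 68, 58])]
[[-9.18006419e-01  3.96565306e-01 -4.15253772e-04]
 [ 3.96565520e-01  9.18006047e-01 -8.28593742e-04]
 [ 5.26139430e-05 -9.25329702e-04 -9.99999570e-01]]
```

View pics/crop1.png

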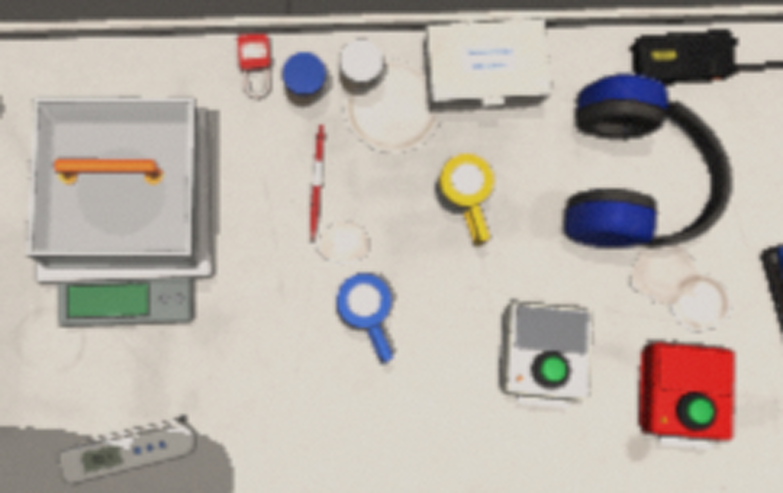

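The crop confirms it: the blue-strap can (steel body, ring lid) is at crop (365,300), i.e. top (356,222). The white printer with the green button is at crop (550,370). Now coarse positions.

```bash
python3 - <<'E'
from h import *
C={n:arm.camera(n) for n in("top","scene")}
T,S=C["top"],C["scene"]; np.set_printoptions(precision=3,suppress=True)
def b(c,k,near): return min(blobs(mask(c["frame"],k)),key=lambda q:np.hypot(*(np.array(q[1])-near)))[1]
X,_=tri((T,b(T,"orange",(267,177))),(S,b(S,"orange",(285,170)))); print("grip",X,_)
X,_=tri((T,b(T,"green",(420,247))),(S,b(S,"green",(375,283)))); print("button",X,_)
X,_=tri((T,(356,222)),(S,(329,243))); print("can",X,_, plane(T,(356,222),.062))
print("handle end",plane(T,(363,243),.05))
for p in [(156,216),(216,214),(218,278),(156,280)]: print("mat",plane(T,p,.004))
X=np.array([.7,.15,.25])
o=arm.observe();Rt=np.array(o["tcp_rot"]);c=arm.camera("wrist")
o_,d=ray(c,(320,200));print("cam in tool",Rt.T@(o_-o["ee_pos"]),Rt.T@d)
E
```

```text
grip [0.632 0.09  0.168] [array([-0.5,  0.4]), array([ 0.6, -0. ])]
button [ 0.424 -0.374  0.066] [array([-0.1,  0. ]), array([ 0.1, -0. ])]
can [ 0.505 -0.176  0.057] [array([-0.7,  0.6]), array([ 0.9, -0.1])] [ 0.506 -0.178  0.062]
handle end [ 0.441 -0.198  0.05 ]
mat [0.548 0.48  0.004]
mat [0.55  0.281 0.004]
mat [0.342 0.268 0.004]
mat [0.34  0.468 0.004]
cam in tool [ 0.067 -0.001 -0.157] [-0.259  0.02   0.966]
```

```bash
cat >> h.py <<'E'
np.set_printoptions(precision=4,suppress=True)
def best(pos,yaw):
    "pick the half-turn whose last joint is best centred"
    s=[(abs(q[6]),y) for y in (yaw,yaw+np.pi) for q in [arm.inverse_kinematics(list(pos),down(y))] if q is not None]
    return min(s)[1] if s else None
def rect(m):
    "centre, long-axis direction end points of a mask blob (pixels)"
    cn=max(cv2.findContours(m,cv2.RETR_EXTERNAL,cv2.CHAIN_APPROX_NONE)[0],key=cv2.contourArea)
    return cv2.minAreaRect(cn)
E
python3 - <<'E'
from h import *
for y in(0,np.pi):
  for p in([.632,.09,.28],[.632,.09,.149],[.445,.374,.12],[.445,.374,.28]):
    q=arm.inverse_kinematics(p,down(y));print(y,p,None if q is None else np.round(q,2))
y=best([.632,.09,.28],0);t0=arm.observe()["time"]
arm.move_ptp([.632,.06,.28],down(y));a=arm.camera("wrist");cv2.imwrite("pics/w1.png",a["frame"])
arm.movel([.632,.12,.28]);b=arm.camera("wrist");cv2.imwrite("pics/w2.png",b["frame"])
ra,rb=[rect(mask(c["frame"],"orange")) for c in(a,b)];print(y,ra,rb,arm.observe()["time"],t0)
print(tri((a,ra[0]),(b,rb[0])))
cv2.imwrite("pics/w12.png",np.hstack([a["frame"],b["frame"]])[::1,::1] if 0 else cv2.resize(np.vstack([a["frame"],b["frame"]]),None,fx=.75,fy=.75))
E
```

```text
0 [0.632, 0.09, 0.28] [-0.09  0.41 -0.13  1.53  0.06  1.21 -0.23]
0 [0.632, 0.09, 0.149] [-0.15  0.53 -0.05  1.66  0.03  0.96 -0.21]
0 [0.445, 0.374, 0.12] [-0.64  0.48 -0.14  1.82  0.08  0.85 -0.82]
0 [0.445, 0.374, 0.28] [-0.62  0.3  -0.16  1.68  0.05  1.17 -0.79]
3.141592653589793 [0.632, 0.09, 0.28] [ 0.61  0.76 -1.3   1.51  0.73  1.44  2.42]
3.141592653589793 [0.632, 0.09, 0.149] [ 0.61  0.95 -1.31  1.63  0.95  1.32  2.28]
3.141592653589793 [0.445, 0.374, 0.12] [-0.18  0.59 -0.75  1.81  0.49  0.94  1.99]
3.141592653589793 [0.445, 0.374, 0.28] [-0.14  0.4  -0.79  1.66  0.3   1.21  2.15]
0 ((316.742431640625, 156.98892211914062), (18.198232650756836, 120.31887817382812), 2.4628164768218994) ((316.5966796875, 209.35720825195312), (15.916180610656738, 86.9783935546875), 2.095252752304077) 3.3917 0.4
(array([0.6348, 0.087 , 0.1063]), [array([0.2, 0. ]), array([-0.2, -0. ])])
```

View pics/w12.png

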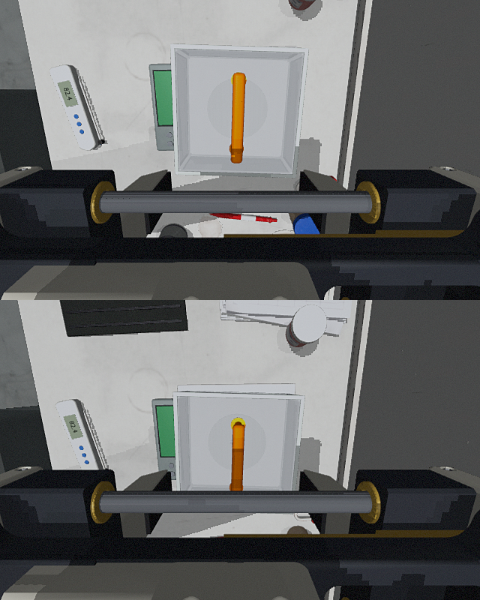

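The wrist view shows the cover with its orange bar at about (318,155), and the pan as a grey disc through the roof. The gripper hides the lower rows in the second view, so I'll measure again with both bar ends in sight.

```bash
cat >> h.py <<'E'
def bar(c,z=.172):
    "orange bar: line fit of its row centres on plane z, both ends"
    m=mask(c["frame"],"orange");n,l,s,_=cv2.connectedComponentsWithStats(m);i=1+np.argmax(s[1:,4]);l=l==i
    r=np.flatnonzero(l.any(1));cen=np.array([(np.flatnonzero(l[k]).mean(),k,l[k].sum()) for k in r])
    w=np.median(cen[:,2]);k=np.abs(cen[:,2]-w)<3
    P=np.array([plane(c,(u,v),z) for u,v,_ in cen[k]])
    pf=np.polyfit(P[:,1],P[:,0],1)
    e=[plane(c,cen[j,:2],z)[:2] for j in(0,-1)]
    return dict(px=(cen[0,:2],cen[-1,:2]),w=w,ends=e,slope=pf[0],mid=(np.polyval(pf,(e[0][1]+e[1][1])/2),(e[0][1]+e[1][1])/2))
E
python3 - <<'E'
from h import *
R=down(0)
arm.movel([.633,.06,.28],rate=.25);a=arm.camera("wrist")
arm.movel([.633,.0,.28],rate=.25);b=arm.camera("wrist")
A,B=bar(a),bar(b);print(A,"\n",B)
for i in(0,1): print(tri((a,A["px"][i]),(b,B["px"][i])))
cv2.imwrite("pics/b.png",b["frame"])
E
```

```text
{'px': (array([316.,  89.]), array([313., 210.])), 'w': np.float64(1.5), 'ends': [array([0.6354, 0.1432]), array([0.6324, 0.0424])], 'slope': np.float64(0.086271008898084), 'mid': (np.float64(0.6386561915963), np.float64(0.09276185664839726))} 
 {'px': (array([321.,  11.]), array([313.5, 146. ])), 'w': np.float64(1.0), 'ends': [array([0.6385, 0.1421]), array([0.6328, 0.0414])], 'slope': np.float64(0.03437692705889883), 'mid': (np.float64(0.6399031069335739), np.float64(0.09174251567300329))}
(array([0.637 , 0.1434, 0.168 ]), [array([2. , 0.1]), array([-2.1, -0.1])])
(array([0.6326, 0.0409, 0.1673]), [array([0.2, 0. ]), array([-0.2, -0. ])])
```

View pics/b.png

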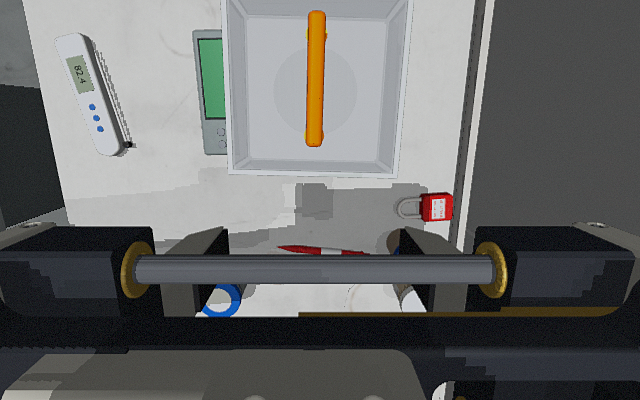

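The bar runs from (316,11) to (313,146). My hue band missed its lit top face, so I'll widen it and fit again.

```bash
sed -i 's/orange=(3,14,150,90)/orange=(4,19,150,60)/' h.py; python3 - <<'E'
from h import *
b=arm.camera("wrist");B=bar(b);print(B)
# cover top rim: bright edges; fit inner/outer outline lines with Hough for the yaw
g=cv2.cvtColor(b["frame"],cv2.COLOR_BGR2GRAY)
L=cv2.createLineSegmentDetector().detect(g[:190])[0][:,0]
for l in L:
    if np.hypot(l[2]-l[0],l[3]-l[1])>60:
        p,q=plane(b,l[:2],.124),plane(b,l[2:],.124);d=(q-p)[:2];print(np.round(l),p[:2],q[:2],"ang",np.round((np.degrees(np.arctan2(d[1],d[0]))+45)%90-45,2))
E
```

```text
{'px': (array([317.,  14.]), array([313.5, 148. ])), 'w': np.float64(11.0), 'ends': [array([0.6352, 0.1421]), array([0.6326, 0.0417])], 'slope': np.float64(0.026629520372510596), 'mid': (np.float64(0.6349109650975397), np.float64(0.09191494651471285))}
[ 22.   1.  61. 188.] [0.3752 0.1661] [ 0.3749 -0.0042] ang -0.13
[486.   1. 463. 188.] [0.7848 0.1665] [ 0.7849 -0.0035] ang 0.03
[222.  26. 228. 166.] [0.55   0.1461] [0.5467 0.0194] ang -1.51
[470. 188. 494.   0.] [ 0.7923 -0.0035] [0.7922 0.1665] ang 0.03
[453. 188. 475.   0.] [ 0.775  -0.0036] [0.775  0.1666] ang 0.01
[ 94.  54. 124. 140.] [0.4307 0.1223] [0.4463 0.0441] ang 11.31
[326.  17. 322. 146.] [0.644  0.1533] [0.6411 0.0393] ang -1.49
[120. 148.  82.  35.] [0.4412 0.0371] [0.4227 0.1382] ang 10.39
[203. 109. 197.  41.] [0.5271 0.0735] [0.5264 0.1339] ang 0.68
[199.  43. 206. 117.] [0.5286 0.1317] [0.5295 0.0666] ang 0.84
[305. 146. 308.  17.] [0.624  0.0393] [0.6271 0.1533] ang -1.56
[199. 112. 192.  33.] [0.5232 0.0713] [0.5222 0.1401] ang 0.79
[392. 175. 233. 171.] [0.7117 0.0097] [0.5518 0.0141] ang -1.59
[232. 168. 230.  97.] [0.5512 0.0169] [0.5534 0.0851] ang -1.84
[409.   1. 400.  94.] [0.7166 0.1664] [0.7145 0.0874] ang -1.51
[319. 144. 323.  17.] [0.638  0.0405] [0.6411 0.1533] ang -1.55
[228. 175. 298. 177.] [0.5466 0.01  ] [0.6171 0.0081] ang -1.5
[311.  17. 308. 144.] [0.6302 0.1533] [0.6273 0.0405] ang -1.47
[245.  19. 249. 158.] [0.5716 0.1513] [0.5682 0.027 ] ang -1.54
[251. 160. 374. 163.] [0.57   0.0251] [0.6935 0.0218] ang -1.52
[377. 161. 387.  24.] [0.6957 0.0246] [0.699  0.1474] ang -1.55
```

Cover yaw is about -1.5° and scale yaw about +0.8°. The bar centre is at (0.6345, 0.092), and its measured height (0.168) agrees with the text. Grasp it and move the cover to the mat.

```bash
python3 - <<'E'
from h import *
R=down(-.0265)
arm.set_gripper(.06)
arm.movel([.6345,.092,.25],R,rate=.25)
print(arm.movel([.6345,.092,.146],rate=.12,max_force=8))
w=arm.set_gripper(0);o=arm.observe();print("w",o["gripper_width"],o["finger_force"],o["ee_pos"],o["ft_force"])
arm.movel([.6345,.092,.235],rate=.1);o=arm.observe();print(o["gripper_width"],o["ft_force"],o["wrist_torque"])
arm.movel([.445,.374,.20],down(0.0),rate=.2)
arm.movel([.445,.374,.122],rate=.12)
print(arm.movel([.445,.374,.112],rate=.02,max_force=3));o=arm.observe();print(o["ee_pos"],o["ft_force"],o["time"])
cv2.imwrite("pics/m.png",arm.camera("wrist")["frame"])
c=arm.camera("scene")["frame"][130:290,100:400];cv2.imwrite("pics/m2.png",cv2.resize(c,None,fx=2,fy=2))
E
```

```text
False
w 0.013861690924281944 29.999954402446747 [0.6344 0.092  0.1459] [-0.8122 -0.121   0.5015]
0.013522909794432679 [ 0.0039 -0.1661 -3.2012] [-0.0824  0.0424  0.02  ]
True
[0.4452 0.3742 0.1138] [ 0.4792 -0.1436  3.9635] 11.5333
```

View pics/m2.png

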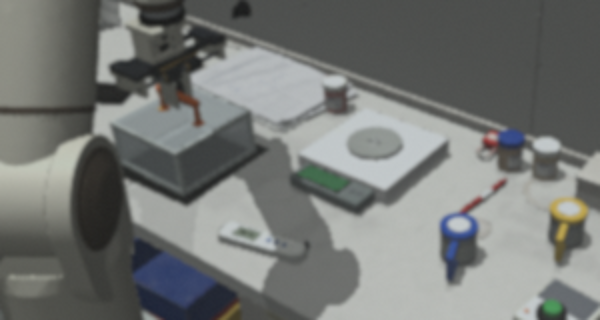

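The cover stands on the mat at the expected height. The pan on the deck is clear at crop (375,142). Release and measure the pan and deck.

```bash
python3 - <<'E'
from h import *
arm.set_gripper(.05);o=arm.observe();print(o["gripper_width"],o["ft_force"])
arm.movel([.445,.374,.22],rate=.2)
arm.move_ptp([.635,.03,.26],down(0));a=arm.camera("wrist")
arm.movel([.635,-.02,.26],rate=.2);b=arm.camera("wrist")
import pickle;pickle.dump((a,b),open("ab.pkl","wb"));cv2.imwrite("pics/pan.png",np.vstack([a["frame"][:230],b["frame"][:230]]));print(arm.observe()["time"])
E
```

```text
0.04990404564976489 [ 0.4432  0.1191 -0.368 ]
15.0667
```

View pics/pan.png

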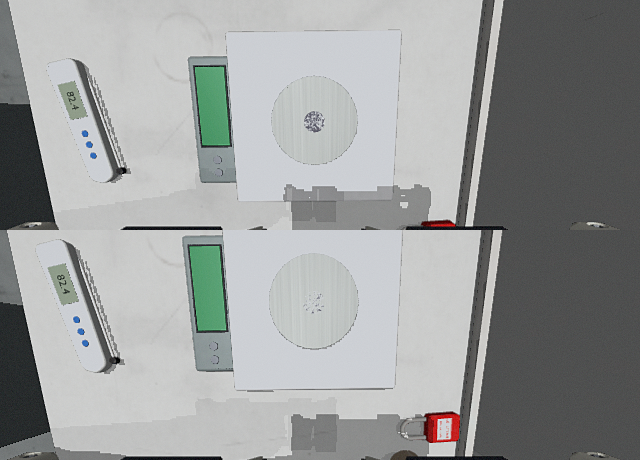

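The first view has the pan at (315,120), with the deck spanning (227..401, 30..200). The second has the pan at (314,71). Now fit them.

```bash
python3 - <<'E'
from h import *
import pickle
a,b=pickle.load(open("ab.pkl","rb"));E=[]
for c in(a,b):
    g=cv2.cvtColor(c["frame"],cv2.COLOR_BGR2GRAY);fr=c["frame"].astype(int)
    m=((fr[...,0]-fr[...,2]>4)&(g>150)).astype(np.uint8)*255;m[215:]=0
    cs,h=cv2.findContours(m,cv2.RETR_CCOMP,cv2.CHAIN_APPROX_NONE)
    holes=[k for k,x in zip(cs,h[0]) if x[3]>=0 and cv2.contourArea(k)>3000]
    e=cv2.fitEllipse(cv2.convexHull(max(holes,key=cv2.contourArea)));E.append(e[0]);print("ellipse",e,plane(c,e[0],.044))
    for l in cv2.createLineSegmentDetector().detect(g[:215])[0][:,0]:
        if np.hypot(l[2]-l[0],l[3]-l[1])>90 and 215<l[0]<410:
            p,q=plane(c,l[:2],.036),plane(c,l[2:],.036);d=(q-p)[:2];print(np.round(l),p[:2],q[:2],"ang",np.round((np.degrees(np.arctan2(d[1],d[0]))+45)%90-45,2))
print(tri((a,E[0]),(b,E[1])))
E
```

```text
ellipse ((314.1621398925781, 120.11892700195312), (87.9501953125, 90.39203643798828), 177.31689453125) [0.6345 0.0945 0.044 ]
[225.  54. 237. 199.] [0.535  0.1653] [ 0.5389 -0.0022] ang 1.32
ellipse ((313.4923400878906, 71.36201477050781), (91.20658874511719, 98.26105499267578), 177.16175842285156) [0.6346 0.0939 0.044 ]
[221.   1. 233. 146.] [0.5351 0.1659] [0.5383 0.0116] ang 1.21
[383. 160. 276. 160.] [ 0.7189 -0.0053] [ 0.5886 -0.0055] ang 0.11
[236. 159. 392. 157.] [ 0.5402 -0.0044] [ 0.7293 -0.0016] ang 0.86
[395. 117. 400.  19.] [0.7303 0.045 ] [0.7291 0.1479] ang 0.7
(array([0.6345, 0.0945, 0.0394]), [array([ 0., -0.]), array([-0.,  0.])])
```

```bash
python3 - <<'E'
from h import *
import pickle
th=np.radians(-161)
for y in (109,-71):
    for p,dy in(([.458,-.192,.2],0),([.458,-.192,.029],0),([.6,.06,.2],26),([.6,.06,.073],26)):
        q=arm.inverse_kinematics(p,down(np.radians(y+dy)));print(y,p,None if q is None else np.round(q,2))
y=np.radians(-71);y=best([.458,-.192,.2],np.radians(109));x=down(y)[:2,0];print(np.degrees(y))
mid=np.array([.48,-.185]);P=[]
for k,s in enumerate((.05,.10)):
    p=[*(mid-x*s),.22]
    (arm.move_ptp(p,down(y)) if k==0 else arm.movel(p,rate=.25));P.append(arm.camera("wrist"))
pickle.dump(P,open("can.pkl","wb"));cv2.imwrite("pics/can.png",np.vstack([c["frame"][:280] for c in P]));print(arm.observe()["time"])
E
```

```text
109 [0.458, -0.192, 0.2] [ 0.59  0.24 -0.29  1.96  0.08  0.95  2.17]
109 [0.458, -0.192, 0.029] [ 0.6   0.52 -0.31  2.06  0.27  0.59  2.  ]
109 [0.6, 0.06, 0.2] [ 0.25  0.46 -0.52  1.7   0.26  1.05  2.  ]
109 [0.6, 0.06, 0.073] [ 0.22  0.62 -0.49  1.78  0.38  0.83  1.91]
-71 [0.458, -0.192, 0.2] [ 0.13  0.23  0.24  1.97 -0.07  0.94 -0.83]
-71 [0.458, -0.192, 0.029] [ 0.18  0.51  0.19  2.08 -0.17  0.57 -0.74]
-71 [0.6, 0.06, 0.2] [-0.19  0.41  0.06  1.71 -0.03  1.02 -0.91]
-71 [0.6, 0.06, 0.073] [-0.19  0.57  0.05  1.8  -0.04  0.78 -0.9 ]
289.0
16.5833
```

View pics/can.png

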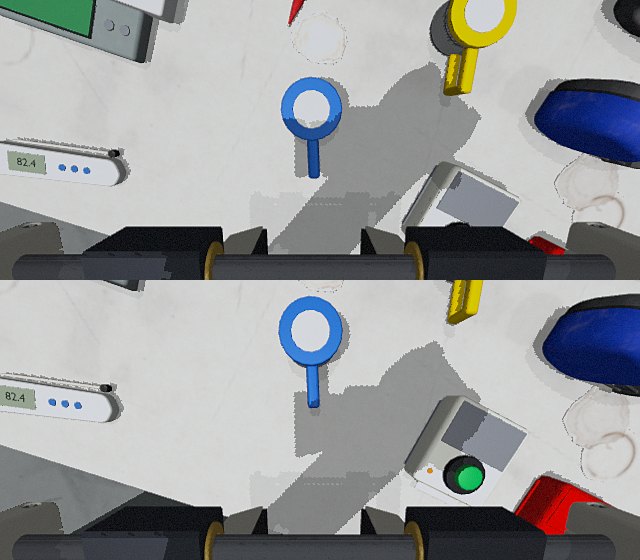

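The blue can's white lid disc is at (312,108), then (311,50). Its strap handle runs down to (314,178), then (314,127), close to the image column direction. The green button is at (469,197) in the second view.

```bash
python3 - <<'E'
from h import *
import pickle
P=pickle.load(open("can.pkl","rb"));L=[];H=[]
for c in P:
    m=mask(c["frame"],"blue");n,l,s,ce=cv2.connectedComponentsWithStats(m)
    i=min((i for i in range(1,n) if s[i,4]>500),key=lambda i:abs(ce[i,0]-312)); l=(l==i)
    rows=np.flatnonzero(l.any(1)); W=np.array([np.ptp(np.flatnonzero(l[r]))+1 for r in rows])
    full=l.astype(np.uint8)*255; cn=max(cv2.findContours(full,cv2.RETR_EXTERNAL,cv2.CHAIN_APPROX_NONE)[0],key=cv2.contourArea)[:,0]
    wmax=W.max();rc=rows[0]+wmax/2
    up=cn[cn[:,1]<rc+2].astype(np.float32)   # upper half of lid outline
    e=cv2.fitEllipse(up); 
    hr=rows[(rows>rows[0]+wmax+8)&(rows<rows[-1]-4)]
    hc=np.array([(np.flatnonzero(l[r]).mean(),r) for r in hr]); end=(hc[-1,0],rows[-1])
    L.append(e[0]);H.append(end)
    ax=plane(c,e[0],.062);Q=np.array([plane(c,p,.055)[:2] for p in hc])
    d=Q[-1]-Q[0];print("lid",e,ax,"handle dir",np.degrees(np.arctan2(d[1],d[0])),"axis->end dir",plane(c,end,.055)[:2]-ax[:2],np.degrees(np.arctan2(*(plane(c,end,.055)-ax)[1::-1])))
    print("green",[(b,plane(c,b[1],.06)[:2]) for b in blobs(mask(c["frame"],"green"),60) if b[1][0]>300])
print("lid",tri((P[0],L[0]),(P[1],L[1])),"end",tri((P[0],H[0]),(P[1],H[1])))
E
```

```text
lid ((311.0039367675781, 108.172607421875), (59.578147888183594, 61.77956008911133), 7.717929363250732) [ 0.5039 -0.1738  0.062 ] handle dir -158.44813572095822 axis->end dir [-0.0639 -0.0254] -158.29607129899756
green []
lid ((310.0296936035156, 49.220497131347656), (62.085453033447266, 65.265380859375), 0.5093064308166504) [ 0.5042 -0.1737  0.062 ] handle dir -159.18231140294773 axis->end dir [-0.0655 -0.0255] -158.74401565318487
green [((569, [467.9, 196.9], [454, 184, 29, 26]), array([ 0.4244, -0.3746]))]
lid (array([ 0.5038, -0.1739,  0.0641]), [array([-0.,  0.]), array([ 0., -0.])]) end (array([ 0.4386, -0.1995,  0.0479]), [array([-0.3,  0. ]), array([ 0.3, -0. ])])
```

```bash
cat >> h.py <<'E'
def lid(c,z):
    m=mask(c["frame"],"blue");n,l,s,ce=cv2.connectedComponentsWithStats(m)
    i=min((i for i in range(1,n) if s[i,4]>500),key=lambda i:abs(ce[i,0]-312)); l=(l==i).astype(np.uint8)
    cn=max(cv2.findContours(l,cv2.RETR_EXTERNAL,cv2.CHAIN_APPROX_NONE)[0],key=cv2.contourArea)[:,0]
    rc=cn[:,1].min()+np.ptp(cn[:,0])/2
    e=cv2.fitEllipse(cn[cn[:,1]<rc+2].astype(np.float32));return e,plane(c,e[0],z)
E
python3 - <<'E'
from h import *
R=down(np.radians(-68.6))
arm.movel([.4574,-.192,.11],R,rate=.2)
print(arm.movel([.4574,-.192,.029],rate=.12,max_force=6))
arm.set_gripper(0);o=arm.observe();print("w",o["gripper_width"],o["finger_force"],o["ee_pos"])
arm.movel([.4574,-.192,.15],rate=.12);o=arm.observe();print(o["gripper_width"],o["ft_force"],o["wrist_torque"])
ph=np.radians(-134);T=np.array([.6345,.0942])+.05*np.array([np.cos(ph),np.sin(ph)])
arm.movel([*T,.15],down(np.radians(-44)),rate=.2)
c=arm.camera("wrist");print(lid(c,arm.observe()["ee_pos"][2]+.033),T)
cv2.imwrite("pics/hold.png",c["frame"]);print(arm.observe()["time"])
E
```

```text
False
w 0.01143074306038242 29.993241727352142 [ 0.4574 -0.192   0.0291]
0.01147865638043753 [-0.1452  0.1319 -2.1904] [-0.1958  0.2247 -0.0681]
(((313.2332458496094, 155.6650390625), (141.64271545410156, 144.85362243652344), 92.68462371826172), array([0.6355, 0.0935, 0.183 ])) [0.5998 0.0582]
21.7167
```

View pics/hold.png

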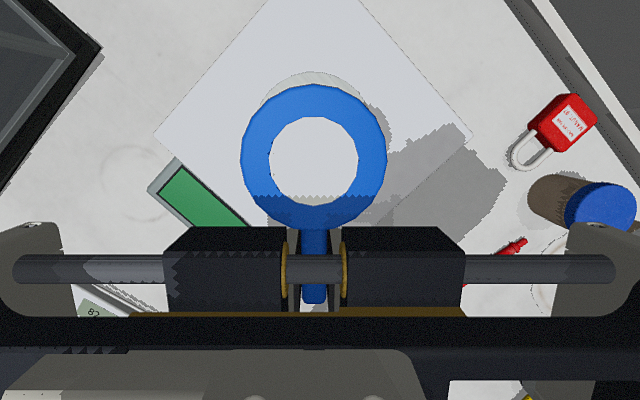

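The lid is at (313,156) over the pan, within about 1 mm of its target. Apply that small correction, lower, release and fetch the cover. I'll measure the cover's bar on the mat again on the way.

```bash
python3 - <<'E'
from h import *
x,y=.5990,.0588
arm.movel([x,y,.079],rate=.12)
print(arm.movel([x,y,.070],rate=.02,max_force=2),arm.observe()["ee_pos"])
arm.set_gripper(.04);print(arm.observe()["ft_force"])
arm.movel([x,y,.15],rate=.15)
c=arm.camera("wrist");print(lid(c,.106)) 
cv2.imwrite("pics/placed.png",c["frame"])
arm.move_ptp([.445,.29,.25],down(0));c=arm.camera("wrist");print(bar(c,.140),arm.observe()["time"])
cv2.imwrite("pics/bar2.png",c["frame"])
E
```

```text
True [0.5996 0.0588 0.0729]
[-0.1645 -0.2144 -0.1933]
(((314.70989990234375, 140.42881774902344), (90.8415298461914, 91.61209106445312), 75.00145721435547), array([0.6351, 0.0953, 0.106 ]))
{'px': (array([311.5,  21. ]), array([312., 154.])), 'w': np.float64(9.0), 'ends': [array([0.4448, 0.4244]), array([0.4447, 0.3233])], 'slope': np.float64(-0.0005050641290236258), 'mid': (np.float64(0.4458969302628396), np.float64(0.37382990731356464))} 25.4333
```

```bash
python3 - <<'E'
from h import *
arm.movel([.4455,.374,.20],rate=.25)
print(arm.movel([.4455,.374,.114],rate=.12,max_force=8))
arm.set_gripper(0);o=arm.observe();print(o["gripper_width"],o["ee_pos"])
arm.movel([.4455,.374,.27],rate=.15)
x,y=.634,.0944
arm.movel([x,y,.27],down(.0155),rate=.17);arm.pause(.2)
arm.movel([x,y,.156],rate=.09);o=arm.observe();print(o["ft_force"],o["ee_pos"])
c=arm.camera("wrist");cv2.imwrite("pics/near.png",c["frame"])
cv2.imwrite("pics/near2.png",cv2.resize(arm.camera("scene")["frame"][130:260,200:400],None,fx=3,fy=3))
g=cv2.cvtColor(c["frame"],cv2.COLOR_BGR2GRAY)
for l in cv2.createLineSegmentDetector().detect(g[:225])[0][:,0]:
    if np.hypot(l[2]-l[0],l[3]-l[1])>60 and 100<l[0]<460:
        for z in(.134,.036):
            p,q=plane(c,l[:2],z),plane(c,l[2:],z);d=(q-p)[:2];print(z,np.round(l),p[:2],q[:2],np.round((np.degrees(np.arctan2(d[1],d[0]))+45)%90-45,2))
print(arm.observe()["time"])
E
```

```text
False
0.013798061175568957 [0.4456 0.3742 0.1144]
[-0.0113  0.1241 -3.5205] [0.6346 0.0945 0.1568]
0.134 [157. 106. 171. 223.] [0.5477 0.1652] [0.5486 0.0972] 0.82
0.036 [157. 106. 171. 223.] [0.501  0.1673] [0.5025 0.0622] 0.82
0.134 [330. 156. 328. 223.] [0.643  0.1395] [0.6433 0.0988] 0.41
0.036 [330. 156. 328. 223.] [0.6484 0.1276] [0.6489 0.0647] 0.41
0.134 [167. 219. 156. 120.] [0.5466 0.0997] [0.5459 0.1574] 0.69
0.036 [167. 219. 156. 120.] [0.4993 0.0661] [0.4983 0.1552] 0.69
0.134 [163. 223. 149. 111.] [0.5437 0.0972] [0.5428 0.1626] 0.76
0.036 [163. 223. 149. 111.] [0.4949 0.0622] [0.4935 0.1632] 0.76
0.134 [179. 223. 164.  89.] [0.5533 0.0974] [0.5522 0.1739] 0.81
0.036 [179. 223. 164.  89.] [0.5097 0.0625] [0.5081 0.1807] 0.81
0.134 [186.  88. 272.  88.] [0.5639 0.1745] [0.6106 0.1755] 1.22
0.036 [186.  88. 272.  88.] [0.5262 0.1817] [0.5983 0.1832] 1.22
0.134 [381.  88. 461.  88.] [0.6694 0.1765] [0.7127 0.1772] 0.89
0.036 [381.  88. 461.  88.] [0.6891 0.1848] [0.756  0.1859] 0.89
0.134 [273.  88. 379.  88.] [0.6113 0.1756] [0.6687 0.1765] 0.97
0.036 [273.  88. 379.  88.
[... 513 characters left out ...]
3. 223.] [0.5496 0.1703] [0.5509 0.0631] 0.69
0.134 [210. 102. 220. 223.] [0.5766 0.1677] [0.5778 0.0978] 0.91
0.036 [210. 102. 220. 223.] [0.5458 0.1712] [0.5475 0.0632] 0.91
0.134 [186. 223. 173. 103.] [0.5576 0.0974] [0.5565 0.1668] 0.9
0.036 [186. 223. 173. 103.] [0.5164 0.0626] [0.5147 0.1697] 0.9
0.134 [411.  97. 216.  97.] [0.6861 0.1722] [0.5799 0.1704] 0.93
0.036 [411.  97. 216.  97.] [0.7149 0.178 ] [0.5508 0.1754] 0.93
0.134 [407. 223. 416. 102.] [0.6906 0.0996] [0.6895 0.1696] 0.94
0.036 [407. 223. 416. 102.] [0.7219 0.0659] [0.7202 0.1741] 0.94
0.134 [403. 223. 412. 103.] [0.6882 0.0995] [0.6871 0.1689] 0.92
0.036 [403. 223. 412. 103.] [0.7182 0.0658] [0.7165 0.173 ] 0.92
32.425
```

View pics/near.png

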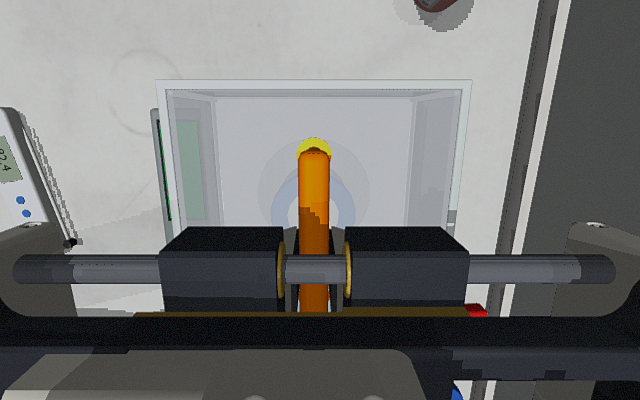

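The cover is square over the can, with no contact and its edges where expected. The pan and can lid are concentric under the roof at (314,190). Set it down, release, check it and look at the button.

```bash
python3 - <<'E'
from h import *
x,y=.6336,.0943
print(arm.movel([x,y,.1435],rate=.025,max_force=3),arm.observe()["ee_pos"],arm.observe()["ft_force"])
arm.pause(.2);arm.set_gripper(.045);print(arm.observe()["ft_force"])
arm.movel([x,y,.25],rate=.15)
arm.movel([x,y-.09,.26],rate=.25)
c=arm.camera("wrist");cv2.imwrite("pics/fin.png",c["frame"]);print(bar(c))
g=cv2.cvtColor(c["frame"],cv2.COLOR_BGR2GRAY)
for l in cv2.createLineSegmentDetector().detect(g[:215])[0][:,0]:
    if np.hypot(l[2]-l[0],l[3]-l[1])>80 and 180<l[0]<430:
        for z in(.124,.036):
            p,q=plane(c,l[:2],z),plane(c,l[2:],z);d=(q-p)[:2];print(z,np.round(l),p[:2],q[:2],np.round((np.degrees(np.arctan2(d[1],d[0]))+45)%90-45,2))
arm.set_gripper(0)
for yaw in(-.7,):
    R=down(yaw);arm.move_ptp([*(np.array([.4244,-.3746])-.10*R[:2,0]),.2],R);a=arm.camera("wrist")
    arm.movel([*(np.array([.4244,-.3746])-.05*R[:2,0]),.2],rate=.2);b=arm.camera("wrist")
G=[max([q for q in blobs(mask(k["frame"],"green"),100)],key=lambda q:-np.hypot(*(np.array(q[1])-proj(k,np.array([.4244,-.3746,.06])))))[1] for k in(a,b)]
print(G,tri((a,G[0]),(b,G[1])),arm.observe()["time"])
cv2.imwrite("pics/btn.png",np.vstack([c["frame"][:250],b["frame"][:250]]))
E
```

```text
True [0.6338 0.0943 0.1463] [-0.8254  0.1302  4.1773]
[-0.4827  0.021   0.4437]
{'px': (array([317.5,   3. ]), array([317., 151.])), 'w': np.float64(11.0), 'ends': [array([0.6331, 0.1448]), array([0.6344, 0.0434])], 'slope': np.float64(-0.020379028512964522), 'mid': (np.float64(0.6343254771465562), np.float64(0.09414441165226954))}
0.124 [213.   1. 224. 157.] [0.5471 0.1603] [0.5489 0.0315] 0.83
0.036 [213.   1. 224. 157.] [0.5213 0.1875] [0.5237 0.0199] 0.83
0.124 [327.  29. 326. 148.] [0.6413 0.14  ] [0.6429 0.041 ] 0.93
0.036 [327.  29. 326. 148.] [0.6439 0.1611] [0.646  0.0322] 0.93
0.124 [200. 120. 193.  36.] [0.5291 0.0649] [0.5281 0.1338] 0.8
0.036 [200. 120. 193.  36.] [0.4978 0.0634] [0.4966 0.1531] 0.8
0.124 [307. 147. 306.   6.] [0.6259 0.0419] [0.6239 0.1576] 1.0
0.036 [307. 147. 306.   6.] [0.6239 0.0334] [0.6213 0.184 ] 1.0
0.124 [199. 156. 188.  28.] [0.5257 0.0323] [0.5242 0.1395] 0.8
0.036 [199. 156. 188.  28.] [0.4934 0.0209] [0.4915 0.1605] 0.8
0.124 [402. 177. 232. 177.] [0.7149 0.0151] [0.5549 0.0128] 0.82
0.036 [402. 177. 232. 177.] [ 0.7397 -0.0015] [ 0.5314 -0
[... 210 characters left out ...]
36 [310.   7. 311. 146.] [0.6251 0.1828] [0.6276 0.0349] 0.97
0.124 [323. 147. 324.   7.] [0.6399 0.0421] [0.6382 0.1568] 0.85
0.036 [323. 147. 324.   7.] [0.6421 0.0337] [0.6399 0.183 ] 0.85
0.124 [228. 181. 341. 181.] [0.5511 0.0086] [0.6575 0.0108] 1.16
0.036 [228. 181. 341. 181.] [ 0.5265 -0.0099] [ 0.665  -0.0071] 1.16
0.124 [241.  17. 249. 162.] [0.5694 0.1486] [0.5713 0.0273] 0.9
0.036 [241.  17. 249. 162.] [0.5503 0.1723] [0.5528 0.0145] 0.9
0.124 [251. 164. 349. 164.] [0.573  0.0253] [0.6651 0.0265] 0.77
0.036 [251. 164. 349. 164.] [0.5551 0.0118] [0.6748 0.0134] 0.77
[[312.2, 78.2], [312.6, 136.2]] (array([ 0.4244, -0.3737,  0.0642]), [array([ 0., -0.]), array([-0.,  0.])]) 38.4583
```

View pics/btn.png

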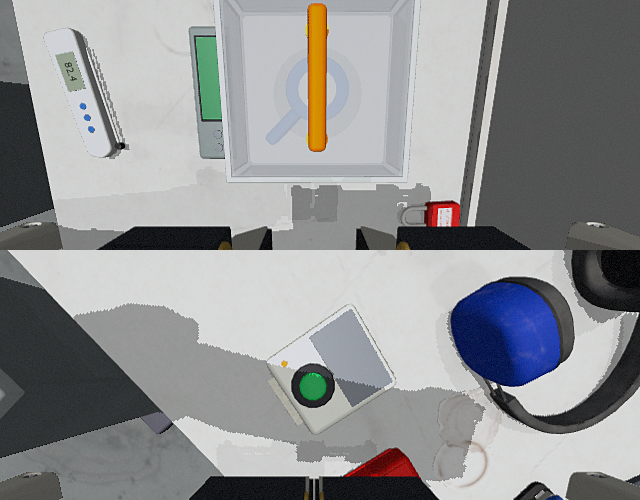

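The cover sits flat, centred and square over the can, and the white printer's green button is at (313,136). Press at (0.4244, -0.3737), top at about 0.064.

```bash
python3 - <<'E'
from h import *
x,y=.4244,-.3737
arm.movel([x,y,.085],rate=.2)
print(arm.movel([x,y,.066],rate=.03,max_force=1.5),arm.observe()["ee_pos"],arm.observe()["ft_force"])
print(arm.movel([x,y,.046],rate=.015,max_force=12));o=arm.observe();print(o["ee_pos"],o["ft_force"])
arm.pause(.3);o=arm.observe();print(o["ee_pos"],o["ft_force"])
cv2.imwrite("pics/press.png",arm.camera("wrist")["frame"])
arm.movel([x,y,.2],rate=.15);o=arm.observe();print(o["time"],o["ft_force"])
c=arm.camera("top")["frame"][120:290,150:500];cv2.imwrite("pics/end.png",cv2.resize(c,None,fx=2.2,fy=2.2))
E
```

```text
True [ 0.4243 -0.3737  0.0657] [-1.1306 -0.5608  3.7654]
True
[ 0.4243 -0.3737  0.0623] [-1.3259  1.7861  7.9205]
[ 0.4244 -0.3737  0.0623] [-2.1257  1.6336  8.1929]
41.825 [ 0.1419  0.4654 -0.1489]
```

View pics/end.png

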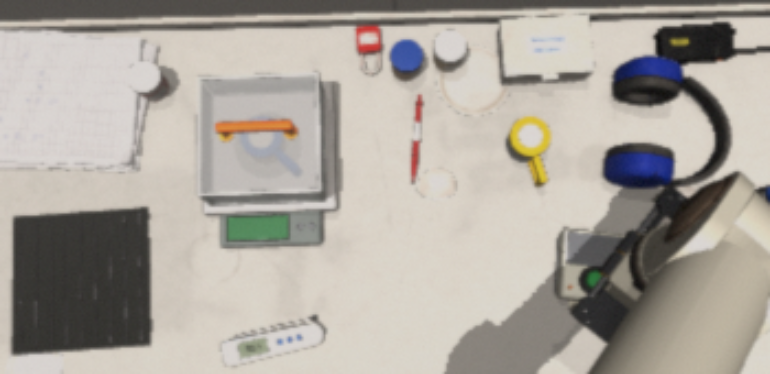

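The first press stopped after only about 4 mm, so it may not have bottomed. Press again with a higher force limit (still under 40 N).

```bash
python3 - <<'E'
from h import *
x,y=.4244,-.3737
arm.movel([x,y,.072],rate=.15);o=arm.observe();print(o["ft_force"])
for z in(.066,.064,.062,.060,.0585,.057,.0555):
    r=arm.movel([x,y,z],rate=.02,max_force=22);arm.pause(.1);o=arm.observe();print(z,r,o["ee_pos"][2],o["ft_force"])
    if r or o["ft_force"][2]>20:break
arm.pause(.2);print(arm.observe()["ft_force"])
arm.movel([x,y,.16],rate=.15);print(arm.observe()["time"])
E
```

```text
[ 0.3785 -0.8409 -0.3367]
0.066 False 0.06651986762153153 [ 2.0439 -0.6235  1.9959]
0.064 False 0.06427699729557719 [ 2.4237 -1.1814  3.9552]
0.062 False 0.062317612411769835 [ 2.0813 -0.3965  5.794 ]
0.06 False 0.062006187942437244 [-2.2968  2.6971 19.8322]
0.0585 False 0.061755883925613944 [-4.2391  4.805  32.1378]
[-5.0382  4.4493 31.0414]
45.85
```

The button bottomed this time: it stopped hard at 0.062 with the force rising past 30 N. The arm is clear, so hand in.

```bash
python3 -c "
from plant import arm
print(arm.hand_in())"
```

```text
the job is handed in; nothing more can be done
None
```

The job is done and handed in at about 46 s: the blue can is centred on the pan, the cover is back flat and square over it, and the printer's green button was pressed right down; it took two presses, as the first may have stopped short.

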